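# Show a blood tube to the barcode reader

### The arm

A 6-joint arm with a two-finger parallel gripper is mounted at the origin on the work surface. World frame = base frame: x ahead of the robot, y to its left, z up, the work surface at z = 0. Lengths are in mm, angles in rad, forces in N, time in s.
With the tool pointing down it reaches from about 300 to 775 mm from the base axis. Payload 14.6 kg.
Tool frame: the origin (TCP) lies on the centre line of the jaws, within the pads' length; the fingertips stand 19 mm ahead of it and the grasp point (between the pads) is the TCP (bot.tip_reach is the distance from the TCP to the fingertips, in mm); z points along the fingers, y is the line along which they close (so a half turn about z gives the same grasp; the last joint's range is limited). The gripper opens to 85 mm and grips with 20 to 120 N. Pads are 22 mm wide; open, the fingers measure 114 mm over their backs; the gripper's body (76 mm by 85 mm) begins 54 mm behind the grasp point. The pads swing forward as they close: fully open they stand 13 mm farther back than shut.
Start: joints at [-1.31, 0.3, 1.521, -0, 1.321, -0.067], TCP at [177.071, -520.707, 250.281] pointing down, gripper open.
Joint ranges: [-3.03, 3.03], [-0.79, 2.21], [0.23, 2.52], [-1.04, 4.18], [0, 3.07], [-2.55, 2.55]. Speed limits (rad/s): [2.22, 2.22, 2.57, 3.14, 3.14, 3.14].

### API

Orientations are given as a unit quaternion [w, x, y, z].
In Python, from rig import bot gives the robot as it stands. Calls block until the motion is done:
- bot.move_to(position, orientation): joint-space move of the TCP to a pose.
- bot.servo_line(position, attitude=None, speed=150, until_force=None): straight line of the TCP; attitude=None keeps the orientation; speed is the mean speed in mm/s. With until_force (N) it stops when the force on the tool has changed by that much, and returns True; else False.
- bot.move_joints(angles): joint-space move.
- bot.move_gripper(opening, grip_force=None): finger opening in mm; grip_force is the grip in N (None keeps the last); returns when the fingers have stopped.
- bot.dwell(seconds).
- bot.ik(position, orientation): joint angles nearest the present ones, or None.
- bot.read_state(): the state.
- bot.read_camera(name): name is "side" or "top"; returns a dict with "image" (400x640x3 uint8, blue, green, red), "depth" (400x640 float32, mm along the optical axis (not along the pixel's ray), 0 where there is no reading), "fovy" (degrees; the focal length in pixels is half the picture's height over the tangent of half this angle, whatever the lens; pixels are square), "cx", "cy" (the principal point, pixels), "eye" and "attitude" of the camera in the world. Camera axes: x right, y down, z forward; pixel columns grow to the right and rows downward; lengths in mm; the calibration is good to about 2 mm. A picture is of the moment at which its call begins.
A pose or a line that the arm cannot do raises bot.MotionError and nothing moves.
- bot.finish_job(): hands the job in; it is judged then, once.
The state is a dict: "clock": time; "joint_positions": joint angles; "qvel": joint speeds; "effort": joint torques, N m; "ee_pos": TCP position; "tool_rot": TCP orientation; "ft_force": force on the tool from outside, world axes, zero at the start; "moment": the same for the moment, N m; "grip_width": finger opening in mm; "grip_force": force on a finger pad.
Only numpy, scipy, OpenCV 4.12 (cv2) and the standard library are available. Lean on these libraries where they do the work, as an engineer would, in place of code of your own. Each camera call takes 0.05 s, during which the arm holds its last target. There are 200 camera calls.

### The job

Draw the tall sample tube, the only one of its length, straight up out of the rack and show it to the barcode reader: hold it in the air, closure up, with the middle of its barcode straight in front of the middle of the reader's window, about 70 mm away, the bars facing the window and the tube leaned to match the slope of the window. Finish while holding it still there, in the gripper only. Do not touch the reader, and leave the other tubes, the specimen pot and the box of slides where they are.

Things in the scene. Friction and masses are not known exactly. Their poses are not given: they have to be found in the camera images.
- tall_tube: the tall sample tube: round, 16 mm across, 110 mm from foot to top; closed by a grey closure 19 mm across, 88 to 110 mm above the foot, 25 mm higher than its neighbours. White label all round, its barcode (dark bars) on one side, more or less away from the robot. 20 to 35 g. In any of the three occupied holes, 1 mm loose; draws straight up. Origin: centre of foot; z up the tube, x out through the barcode
- tall_tube_label (a point): middle of the tall tube's barcode, on the label's surface: 8 mm along x from the tube's axis, 55 mm above its foot (the label runs from 28 to 82 mm); axes as the tube's, x out of the label
- short_tube_a: a short tube, like the tall one but 85 mm from foot to top, grey closure 63 to 85 mm above the foot; origin at the centre of its foot, z up. Stays in its hole
- short_tube_b: another short tube, the same as short_tube_a. Stays in its hole
- rack: white plastic tube rack, fixed on the counter: 64 mm (x) by 174 mm (y), 56 mm high, origin under its centre, z up. Two rows of six square 18 mm holes, pitch 26 mm, rows at x = -13 and +13 mm. Tubes stand on its 4 mm floor, in the x = +13 mm row only, at y = -65, -13 and +39 mm
- reader_window (a point): middle of the barcode reader's dark window (58 by 42 mm). x points into the reader, y level along the window, z up along its face. 115 to 200 mm above the counter, facing 0.05 to 0.4 rad below level; both differ each time and stay put. It is the front of a light plastic head 82 mm wide, 66 mm high, 55 mm deep; clamp and post stand behind it, the post about 94 mm behind the window
- reader: the reader's stand, fixed: dark steel foot 130 mm across, 12 mm thick, with an upright 14 mm post to 249 mm above the counter; origin under the foot's centre, z up; the window looks to its -x side
- specimen_pot: loose closed white specimen pot, 64 mm across the lid, 65 mm high, origin under its centre; not needed
- slide_box: loose box of microscope slides, 55 by 82 mm, 32 mm high, origin under its centre; not needed
There are look-alikes about, which are no part of the job. Several things have the shape of the reader; the one meant has the colours described above.

How it is judged (in metres and radians):
On the way:
1. the tall tube has been drawn clear of the rack in the gripper, its foot above the rack's top (contact force between tall_tube and the fingers above 0.5 N and z of tall_tube in the frame of rack above 0.06 m), for 0.2 s.
At the end, for the whole second after the job is handed in: Tall tube held still by the fingers alone, in the air: barcode middle 45 to 95 mm in front of the window and within 15 mm of its middle sideways and vertically; tube parallel to the window within 12 degrees, closure up, bars facing it within 30 degrees; other things within 20 mm of their start (x of tall_tube_label in the frame of reader_window between -0.095 and -0.045 m and y of tall_tube_label in the frame of reader_window between -0.015 and 0.015 m and z of tall_tube_label in the frame of reader_window between -0.015 and 0.015 m and angle between the z axis of tall_tube and the z axis of reader_window, either way round below 0.21 rad and angle between tall_tube's own z axis and vertical below 0.8 rad and angle between the x axis of tall_tube and the x axis of reader_window, either way round below 0.53 rad and x of reader_window in the frame of tall_tube_label above 0.03 m and contact force between tall_tube and the fingers above 0.5 N and height (world z) of tall_tube above 0.04 m and contact force between tall_tube and rack below 0.05 N and contact force between tall_tube and reader below 0.05 N and linear speed of tall_tube below 0.02 m/s and angular speed of tall_tube below 0.2 rad/s and distance of each of short_tube_a, short_tube_b, specimen_pot, slide_box from where it was at the start of the episode below 0.02 m); the arm keeps its last pose, push and grip.
It fails at once if the reader is touched (contact force between reader and anything else above 1 N).
It fails at once if another tube, the pot or the slide box is moved by more than 20 mm (distance of any of short_tube_a, short_tube_b, specimen_pot, slide_box from where it was at the start of the episode above 0.02 m).
It also fails if it takes over 34 s, if anything falls off the work surface, if the arm or the gripper's body presses on something with over 40 N, if the wrist force passes 120 N, or if a joint passes its speed limit or range.

## Working session

There is one attempt and no reset: what is moved stays moved. The work goes in short steps, each a Python script; the robot and the scene stay as the last script left them, time stands still between calls to the robot, and variables do not carry over. Pictures are saved under pics/ and viewed, at most 10 in all, crops included, and the job is handed in when it is done.

```bash
mkdir -p pics; ls; cat > h.py <<'E'
import numpy as np, cv2
from scipy.spatial.transform import Rotation as R
from rig import bot
def cam(n):
    c=bot.read_camera(n); d=c['depth'].astype(float); h,w=d.shape
    f=h/2/np.tan(np.radians(c['fovy'])/2)
    v,u=np.mgrid[:h,:w]
    p=np.stack([(u-c['cx'])/f*d,(v-c['cy'])/f*d,d],-1)
    q=np.array(c['attitude']); M=R.from_quat(q[[1,2,3,0]]).as_matrix()
    P=p@M.T+np.array(c['eye']); P[d==0]=np.nan
    return c,P
def quat(M):
    q=R.from_matrix(M).as_quat(); return [q[3],q[0],q[1],q[2]]
E
python3 - <<'E'
from h import *
for n in('side','top'):
    c,P=cam(n); cv2.imwrite(f'pics/{n}0.png',c['image']); np.savez(f'{n}0.npz',P=P,im=c['image'])
    print(n,c['eye'],c['attitude'],c['fovy'],c['cx'],c['cy'])
E
```

```text
pics
side [-117.59062343  762.21832645  993.41271444] [ 0.14810201 -0.36324389  0.85266413 -0.34508484] 47.34299237867804 321.35091307441616 199.71065092239346
top [ 441.379605    192.35161801 1214.87797474] [-0.01966977  0.71046044 -0.70234647  0.03960437] 55.95109125813811 312.6997156171687 201.07493893844293
```

View pics/side0.png

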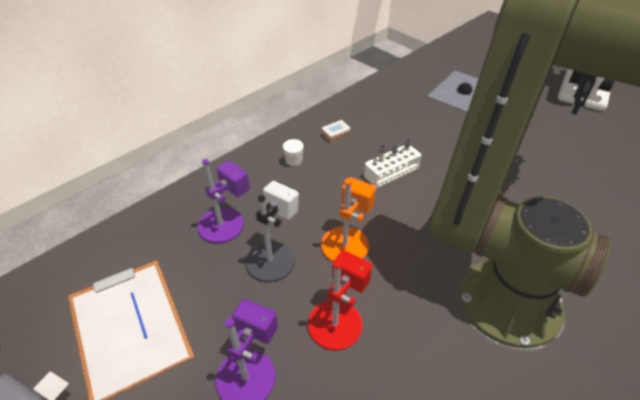

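View pics/top0.png

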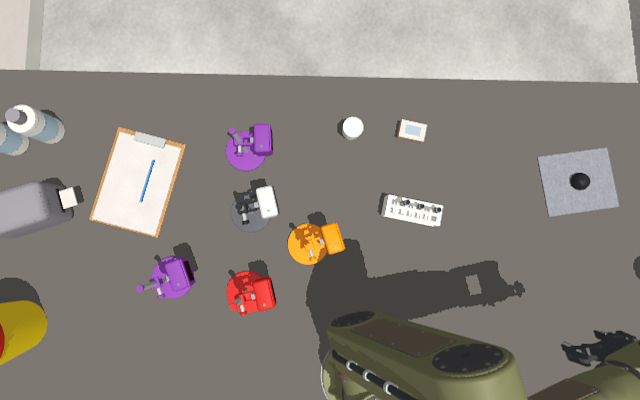

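Reader-shaped things in the top view: purple (249,147), white head on dark foot (252,205), orange (315,241), red (251,293) and purple (172,277). Only the one at (252,205) has a light head on a dark steel foot. I'll confirm it, and the rack at (413,210), in an enlarged crop.

```bash
python3 - <<'E'
from h import *
T=np.load('top0.npz');S=np.load('side0.npz')
def crop(im,u,v,w=80,h=60): return cv2.resize(im[v-h//2:v+h//2,u-w//2:u+w//2],(400,300),interpolation=cv2.INTER_CUBIC)
a=np.hstack([crop(T['im'],413,210),crop(T['im'],255,205)])
b=np.hstack([crop(S['im'],393,163),crop(S['im'],275,225,120,90)])
cv2.imwrite('pics/crop.png',np.vstack([a,b]))
# rack tops
P=T['P']; r=P[185:235,375:450].reshape(-1,3)
for lo,hi in((50,60),(80,92),(105,120)):
    m=(r[:,2]>lo)&(r[:,2]<hi); q=r[m]; print(lo,m.sum(),q.mean(0).round(1) if m.any() else '')
q=r[(r[:,2]>40)&(r[:,2]<64)][:,:2].astype(np.float32); print(cv2.minAreaRect(q))
vv,uu=np.nonzero((P[185:235,375:450,2]>70))
print([(u+375,v+185,*P[v+185,u+375].round(0)) for v,u in zip(vv,uu)])
for D,n,(u,v) in((T,'top',(266,202)),(S,'side',(281,200))):
    im,PP=D['im'].astype(int),D['P']; m=np.zeros(im.shape[:2],bool)
    m[v-28:v+28,u-28:u+28]=1; m&=(PP[...,2]>110)&(im.min(-1)>95)
    q=PP[m]; print(n,len(q),q.min(0).round(),q.max(0).round(),np.median(q,0).round())
    np.save(n+'head.npy',q)
m=(P[170:235,225:285,2]<25)&(P[170:235,225:285,2]>6); q=P[170:235,225:285][m]; print('foot',len(q),cv2.minEnclosingCircle(q[:,:2].astype(np.float32)))
E
```

```text
50 693 [ 512.9 -150.1   55.8]
80 70 [ 520.2 -187.9   88. ]
105 35 [ 533.6 -116.2  114.2]
((514.02978515625, -153.07159423828125), (175.20535278320312, 64.3977279663086), 79.1461410522461)
[(np.int64(404), np.int64(200), np.float64(542.0), np.float64(-112.0), np.float64(99.0)), (np.int64(405), np.int64(200), np.float64(541.0), np.float64(-112.0), np.float64(112.0)), (np.int64(406), np.int64(200), np.float64(541.0), np.float64(-113.0), np.float64(117.0)), (np.int64(407), np.int64(200), np.float64(541.0), np.float64(-117.0), np.float64(114.0)), (np.int64(408), np.int64(200), np.float64(540.0), np.float64(-119.0), np.float64(119.0)), (np.int64(409), np.int64(200), np.float64(541.0), np.float64(-123.0), np.float64(115.0)), (np.int64(402), np.int64(201), np.float64(541.0), np.float64(-112.0), np.float64(76.0)), (np.int64(403), np.int64(201), np.float64(539.0), np.float64(-111.0), np.float64(94.0)), (np.int64(404), np.int64(201), np.float64(538.0), np.float64(-109.0), np.float64(112.0)), (np.int64(405), np.int64(201), np.float64(538.0), np.float64(-112.0), np.float64(112.0)), (np.int64(406)
[... 10452 characters left out ...]
64(212), np.float64(508.0), np.float64(-217.0), np.float64(93.0)), (np.int64(439), np.int64(212), np.float64(508.0), np.float64(-221.0), np.float64(89.0)), (np.int64(440), np.int64(212), np.float64(508.0), np.float64(-226.0), np.float64(86.0)), (np.int64(436), np.int64(213), np.float64(506.0), np.float64(-219.0), np.float64(71.0)), (np.int64(437), np.int64(213), np.float64(505.0), np.float64(-219.0), np.float64(78.0)), (np.int64(438), np.int64(213), np.float64(505.0), np.float64(-219.0), np.float64(86.0))]
top 628 [463. 257. 114.] [566. 365. 234.] [517. 291. 213.]
side 1025 [471. 255. 143.] [564. 363. 250.] [502. 302. 206.]
foot 777 ((533.580810546875, 355.9461364746094), 117.34416198730469)
```

View pics/crop.png

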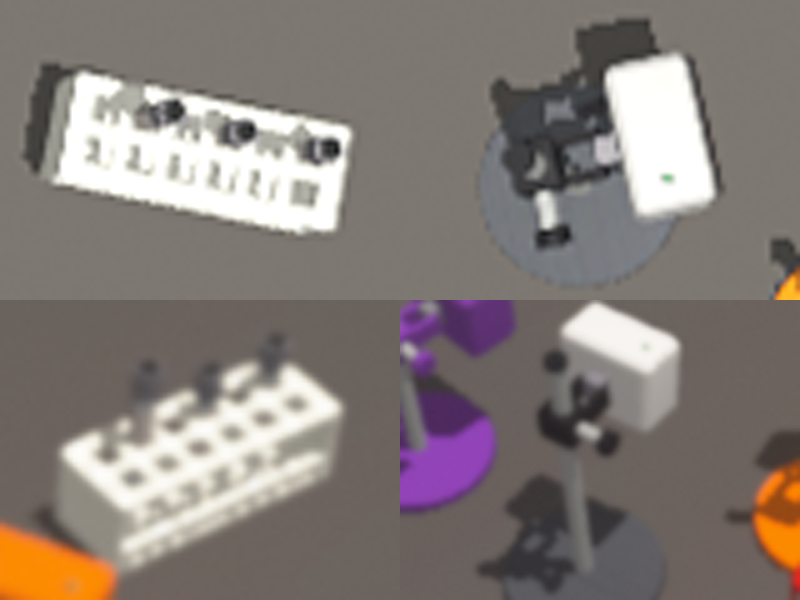

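The crop confirms it: the light head on the dark steel foot is the reader. The tall tube is the leftmost one, at about top (407,202), or world (534,-117), with its top at z≈115. Next I'll fit the head box and check how near the orange one stands.

```bash
cat > fit.py <<'E'
from h import *
from scipy.optimize import least_squares
half=np.array([27.5,41,33])
def frame(yaw,p):  # x into reader, tilted up by p (window faces p below level)
    return R.from_euler('zy',[yaw,-p]).as_matrix()
def sd(par,q):
    M=frame(par[3],par[4]); l=(q-par[:3])@M-[27.5,0,0]; d=abs(l)-half
    return np.linalg.norm(np.maximum(d,0),axis=1)+np.minimum(d.max(1),0)
def fit(q):
    best=None
    for p0 in(.1,.3):
        r=least_squares(sd,[517,258,185,1.5,p0],args=(q,),loss='soft_l1',f_scale=2,x_scale=[10,10,10,.1,.1])
        if best is None or r.cost<best.cost: best=r
    return best
E
python3 - <<'E'
from fit import *
a,b=np.load('tophead.npy'),np.load('sidehead.npy')
a=a[a[:,2]>150]
for n,q in(('top',a),('side',b),('both',np.vstack([a,b]))):
    r=fit(q); s=abs(sd(r.x,q)); print(n,r.x.round(3),np.percentile(s,[50,80,95]).round(1))
T=np.load('top0.npz');P,im=T['P'],T['im'].astype(int)
m=(im[...,2]>150)&(im[...,0]<80)&(im[...,1]>70)&(P[...,2]>80)&(P[...,0]>300)&(abs(P[...,1])<350)
q=P[m];print('orange',q.min(0).round(),q.max(0).round())
c=P[(P[...,2]>60)&(P[...,0]>250)&(P[...,0]<650)&(abs(P[...,1]-30)<280)]
np.save('cloud.npy',c)
E
```

```text
top [ 5.07843e+02  2.66426e+02  1.80758e+02  1.20900e+00 -6.00000e-03] [ 2.1  4.8 18.8]
side [ 5.14712e+02  2.64724e+02  1.80026e+02  1.21300e+00 -2.10000e-02] [ 2.9  9.7 28.9]
both [ 5.14501e+02  2.64782e+02  1.80397e+02  1.23300e+00 -1.90000e-02] [ 2.5  7.6 26.3]
orange [301.  75. 104.] [469. 307. 254.]
```

```bash
sed -i "s/'zy'/'ZY'/" fit.py; python3 - <<'E'
from fit import *
T=np.load('top0.npz');S=np.load('side0.npz')
Q=[]
for D,(u,v) in((T,(266,202)),(S,(281,200))):
    im,P=D['im'].astype(int),D['P']; m=np.zeros(im.shape[:2],np.uint8)
    w=(P[...,2]>130)&(im.min(-1)>110); m[v-28:v+28,u-28:u+28]=w[v-28:v+28,u-28:u+28]
    n,l,s,_=cv2.connectedComponentsWithStats(cv2.erode(m,np.ones((3,3)))); 
    k=1+np.argmax(s[1:,4]); Q.append(P[l==k]); print(s[k])
for n,q in(('top',Q[0]),('side',Q[1]),('both',np.vstack(Q))):
    r=fit(q); s=abs(sd(r.x,q)); print(n,r.x.round(3),np.percentile(s,[50,80,95]).round(1))
    # plane of top face
    if n=='top':
        z=q[:,2]; A=np.c_[q[:,:2]-q[:,:2].mean(0),np.ones(len(q))]
        f=least_squares(lambda c:A@c-z,[0,0,z.mean()],loss='soft_l1',f_scale=2).x; print('slope',f, cv2.minAreaRect(q[:,:2].astype(np.float32)))
E
```

```text
[255 187  22  31 442]
[264 182  34  36 742]
top [5.17850e+02 2.61524e+02 1.77032e+02 1.59000e+00 1.24000e-01] [1.4 2.5 3.8]
slope [-9.32064516e-03  9.46537102e-02  2.13425075e+02] ((519.6481323242188, 293.9713439941406), (77.41495513916016, 54.46405029296875), 13.271845817565918)
side [5.30866e+02 2.59033e+02 1.76134e+02 1.80900e+00 1.15000e-01] [0.9 1.7 2.8]
both [5.30984e+02 2.59151e+02 1.76465e+02 1.81100e+00 1.17000e-01] [1.1 2.1 3.3]
```

```bash
cat > ov.py <<'E'
from fit import *
import itertools
def overlay(im,c,par,K=6):
    h=400;f=h/2/np.tan(np.radians(c['fovy'])/2);q=np.array(c['attitude']);C=R.from_quat(q[[1,2,3,0]]).as_matrix()
    M=frame(par[3],par[4]); out=cv2.resize(im,None,fx=K,fy=K,interpolation=cv2.INTER_CUBIC)
    V=[np.array(s) for s in itertools.product((-1,1),repeat=3)]
    def pr(l):
        p=(np.array(par[:3])+M@(half*l+[27.5,0,0])-np.array(c['eye']))@C
        return tuple(int(K*(x+.5)) for x in (p[0]/p[2]*f+c['cx'],p[1]/p[2]*f+c['cy']))
    for a,b in itertools.combinations(V,2):
        if abs(a-b).sum()==2: cv2.line(out,pr(a),pr(b),(0,0,255) if a[0]<0 and b[0]<0 else (0,200,0),1)
    return out
E
python3 - <<'E'
from ov import *
par=[530.98,259.15,176.5,1.811,.117]; o=[]
for n,(u,v) in(('top',(260,203)),('side',(281,205))):
    c=bot.read_camera(n); w=overlay(c['image'],c,par); o.append(w[6*(v-33):6*(v+33),6*(u-33):6*(u+33)])
cv2.imwrite('pics/ov.png',np.hstack(o))
E
```

```text
(no output)
```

View pics/ov.png

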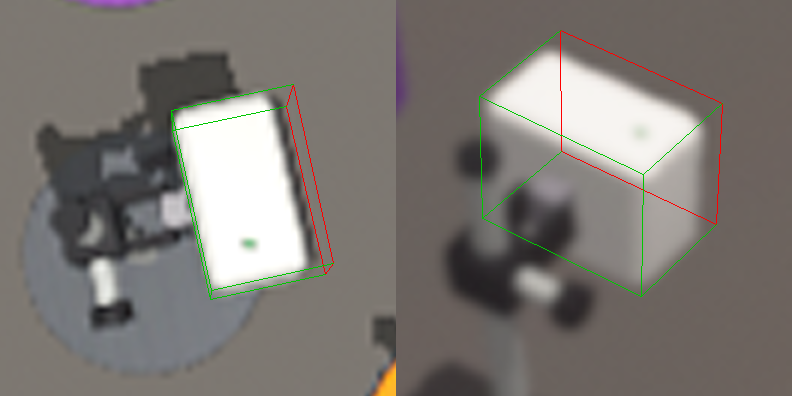

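```bash
cat >> h.py <<'E'
from fit import frame
W=np.array([530.2,262,176.5]); YAW,PIT=1.811,.117
WM=frame(YAW,PIT)
TUBE=np.array([534.,-117.2])
def tool(yaw_y,base=None):
    # tool z down, tool y at world yaw yaw_y
    y=np.array([np.cos(yaw_y),np.sin(yaw_y),0]);z=np.array([0,0,-1.]);return np.c_[np.cross(y,z),y,z]
def final(delta,dist=72,grip=99):
    # delta: barcode yaw minus tool-y yaw at the grasp (about tube z); pose of TCP at the end
    L=W-WM[:,0]*dist; A=L-8*WM[:,0]+(grip-55)*WM[:,2]
    z=-WM[:,2]; y=R.from_rotvec(-delta*WM[:,2]).apply(WM[:,0]); return A,np.c_[np.cross(y,z),y,z]
E
python3 - <<'E'
from h import *
for k in(0,np.pi):
  for off in(-.5,0,.5):
    g=-.189+k+off; j=bot.ik([*TUBE,103],quat(tool(g)))
    print(round(g,2),None if j is None else np.round(j,2))
    for bc in(-.8,-.2,.4):
        A,M=final(bc-g); j=bot.ik(list(A),quat(M)); print('   ',bc,A.round(),None if j is None else np.round(j,2))
E
```

```text
-0.69 [-0.28  0.46  1.67 -0.    1.01  0.41]
    -0.8 [550. 180. 211.] [ 0.21  0.4   1.49  0.12  1.26 -1.75]
    -0.2 [550. 180. 211.] [ 0.21  0.4   1.49  0.12  1.26 -1.15]
    0.4 [550. 180. 211.] [ 0.21  0.4   1.49  0.12  1.26 -0.55]
-0.19 [-0.28  0.46  1.67 -0.    1.01 -0.09]
    -0.8 [550. 180. 211.] [ 0.21  0.4   1.49  0.12  1.26 -2.25]
    -0.2 [550. 180. 211.] [ 0.21  0.4   1.49  0.12  1.26 -1.65]
    0.4 [550. 180. 211.] [ 0.21  0.4   1.49  0.12  1.26 -1.05]
0.31 [-0.28  0.46  1.67 -0.    1.01 -0.59]
    -0.8 [550. 180. 211.] None
    -0.2 [550. 180. 211.] [ 0.21  0.4   1.49  0.12  1.26 -2.15]
    0.4 [550. 180. 211.] [ 0.21  0.4   1.49  0.12  1.26 -1.55]
2.45 None
    -0.8 [550. 180. 211.] [0.21 0.4  1.49 0.12 1.26 1.39]
    -0.2 [550. 180. 211.] [0.21 0.4  1.49 0.12 1.26 1.99]
    0.4 [550. 180. 211.] None
2.95 None
    -0.8 [550. 180. 211.] [0.21 0.4  1.49 0.12 1.26 0.89]
    -0.2 [550. 180. 211.] [0.21 0.4  1.49 0.12 1.26 1.49]
    0.4 [550. 180. 211.] [0.21 0.4  1.49 0.12 1.26 2.09]
3.45 [-0.28  0.46  1.67 -0.    1.01  2.55]
    -0.8 [550. 180. 211.] [0.21 0.4  1.49 0.12 1.26 0.39]
    -0.2 [550. 180. 211.] [0.21 0.4  1.49 0.12 1.26 0.99]
    0.4 [550. 180. 211.] [0.21 0.4  1.49 0.12 1.26 1.59]
```

```bash
python3 - <<'E'
from h import *
q=quat(tool(-.189))
bot.move_gripper(56)
bot.move_to([*TUBE,190],q)
print(bot.servo_line([*TUBE,103],speed=120,until_force=8))
bot.move_gripper(0,25)
s=bot.read_state(); print(s['clock'],s['ee_pos'],s['grip_width'],s['grip_force'],s['ft_force'])
E
```

```text
False
3.8583 [ 534.36383136 -117.2940957   103.53840167] 18.007463864498025 24.480514526367188 [-0.3543473   1.13619091  3.83606519]
```

```bash
python3 - <<'E'
from h import *
bot.move_gripper(0,60)
bot.servo_line([*TUBE,205],speed=120)
bot.dwell(.2)
A,M=final(-.2+.189)
bot.move_to([550,20,260],quat(M)); bot.dwell(.2)
s=bot.read_state(); print(s['clock'],s['ee_pos'],s['grip_width'],s['grip_force'],s['ft_force'],s['joint_positions'])
c,P=cam('side'); np.savez('side1.npz',P=P,im=c['image'])
f=200/np.tan(np.radians(c['fovy'])/2);C=R.from_quat(np.array(c['attitude'])[[1,2,3,0]]).as_matrix()
p=(np.array(s['ee_pos'])-WM[:,2]*44-c['eye'])@C; u,v=int(p[0]/p[2]*f+c['cx']),int(p[1]/p[2]*f+c['cy']); print(u,v)
a=cv2.resize(c['image'][v-25:v+25,u-20:u+20],(480,600),interpolation=cv2.INTER_CUBIC)
cv2.imwrite('pics/lab.png',a)
E
```

```text
7.0833 [549.9791793   19.82686946 259.91429046] 17.38522075997423 58.784921765327454 [-0.39951165  0.61962119 -0.00221631] [-0.07621338  0.30781287  1.49169078  0.11320745  1.37994176 -1.92112316]
347 137
```

View pics/lab.png

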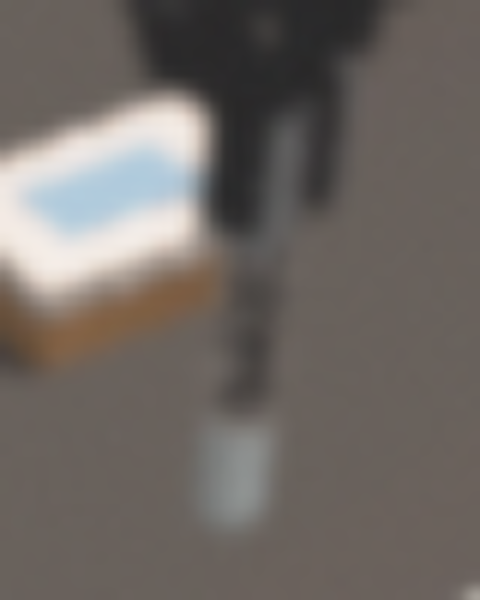

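The bars (crop x 230–272, y 270–410) face roughly the camera, but the tube is only about 7 px wide. I'll bring it closer and scan the yaw.

```bash
python3 - <<'E'
from h import *
pos=[360,250,470]; o=[]; prof=[]
for i,t in enumerate((1.4,1.8,2.2,2.6,3.0)):
    q=quat(tool(t)); 
    j=bot.ik(pos,q)
    if j is None: print(t,'none'); continue
    bot.move_joints(j); bot.dwell(.1)
    c=bot.read_camera('side'); s=bot.read_state(); im=c['image']
    f=200/np.tan(np.radians(c['fovy'])/2);C=R.from_quat(np.array(c['attitude'])[[1,2,3,0]]).as_matrix()
    def pr(h): p=(np.array(s['ee_pos'])-[0,0,99-h]-c['eye'])@C; return np.array([p[0]/p[2]*f+c['cx'],p[1]/p[2]*f+c['cy']])
    a,b=pr(55),pr(0); d=(b-a)/np.linalg.norm(b-a); n=np.array([d[1],-d[0]]) # straighten the tube: image down = foot
    K=10; A=np.float32([[n[0]/K,d[0]/K,a[0]-8*n[0]-30*d[0]],[n[1]/K,d[1]/K,a[1]-8*n[1]-30*d[1]]])
    w=cv2.warpAffine(im,A,(160,600),flags=cv2.INTER_CUBIC|cv2.WARP_INVERSE_MAP); o.append(w)
    print(t,s['clock'],np.linalg.norm(b-a).round(1),np.round(s['joint_positions'],2), w[250:350:2].mean((0,2))[::8].round(0))
np.save('scan.npy',np.array(o)); cv2.imwrite('pics/scan.png',np.hstack(o))
E
```

```text
1.4 8.65 21.0 [ 0.52 -0.02  1.39  0.    1.77 -0.88] [ 99.  99.  98.  96.  91.  83.  74.  69.  68.  70.  75.  87. 104. 115.
 115. 108. 102.  99.  99.  99.]
1.8 9.2667 21.0 [ 0.52 -0.02  1.39  0.    1.77 -1.27] [ 99.  99.  99. 100.  97.  91.  81.  73.  73.  75.  76.  77.  82.  92.
 101. 103. 101.  99.  99.  99.]
2.2 9.8833 21.0 [ 0.52 -0.02  1.39 -0.    1.77 -1.67] [ 99.  99. 100. 103. 107. 111. 107.  95.  83.  76.  74.  73.  74.  77.
  85.  93.  98.  99.  99.  99.]
2.6 10.5 21.0 [ 0.52 -0.02  1.39  0.    1.77 -2.07] [ 99.  99. 100. 103. 109. 116. 120. 119. 111.  97.  85.  77.  73.  72.
  76.  85.  94.  98.  99.  99.]
3.0 11.1167 21.0 [ 0.52 -0.02  1.39  0.    1.77 -2.47] [ 99.  99.  99. 102. 107. 115. 121. 125. 125. 123. 117. 103.  88.  77.
  75.  80.  89.  96.  98.  98.]
```

View pics/scan.png

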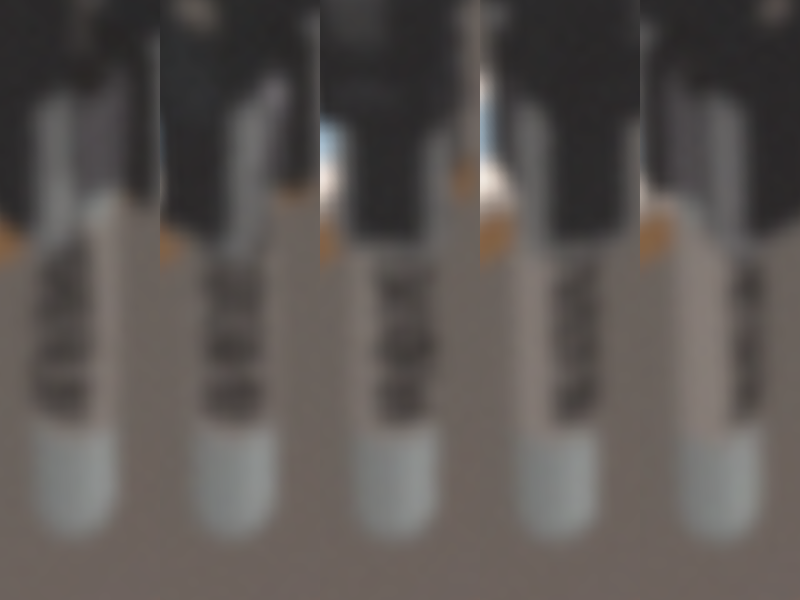

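Tracking the bar edges through the scan, the bars face the camera (yaw 2.32) at t≈1.8 with an offset of about −3°. That puts the barcode at tool-y + 0.47 rad. Next I'll go to a stand-off 70 mm farther back, then move in.

```bash
python3 - <<'E'
from h import *
A,M=final(.47); q=quat(M); B=A-70*WM[:,0]*[1,1,0]
print(A.round(),bot.ik(list(A),q))
bot.move_to([B[0],B[1],420],q)
bot.servo_line([*B[:2],A[2]+10],q,speed=120)
bot.servo_line(list(A),q,speed=60,until_force=5); bot.dwell(.3)
s=bot.read_state(); print(s['clock'],s['ee_pos'],s['grip_width'],s['ft_force'])
o=[]
for n,K,(u,v) in(('side',6,(315,195)),('top',6,(280,203))):
    c,P=cam(n); np.savez(n+'2.npz',P=P,im=c['image']); im=c['image']
    f=200/np.tan(np.radians(c['fovy'])/2);C=R.from_quat(np.array(c['attitude'])[[1,2,3,0]]).as_matrix()
    w=cv2.resize(im,None,fx=K,fy=K,interpolation=cv2.INTER_CUBIC)
    ax=np.array(s['ee_pos'])
    for pt,col in((W,(0,0,255)),(ax-44*WM[:,2]+8*WM[:,0],(0,255,0)),(ax-99*WM[:,2],(255,255,0))):
        p=(pt-c['eye'])@C; cv2.circle(w,(int(K*(p[0]/p[2]*f+c['cx']+.5)),int(K*(p[1]/p[2]*f+c['cy']+.5))),3,col,-1)
    o.append(w[K*(v-45):K*(v+45),K*(u-33):K*(u+33)])
cv2.imwrite('pics/fin.png',np.hstack(o))
E
```

```text
[550. 180. 211.] [ 0.20691493  0.39586872  1.48979667  0.12276783  1.26203316 -1.17179181]
15.675 [550.35305105 179.74032382 210.85910898] 17.15783663949733 [ 0.03970458 -0.10750442 -1.09773522]
```

View pics/fin.png

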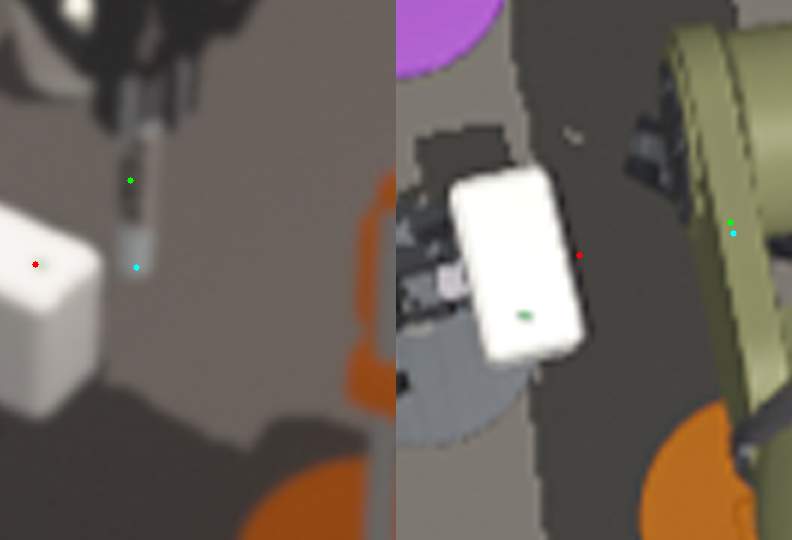

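The foot and barcode appear where predicted (side crop: foot ~(136,267), bars ~(131,180)). The head hasn't moved and there is no contact force, so I'm handing in.

```bash
python3 -c "
from rig import bot
print(bot.finish_job())"
```

```text
the job is handed in; nothing more can be done
None
```

I handed the job in at about 16 s with the tall tube held still in the gripper, barcode about 72 mm in front of the reader's window and leaned to match its slope; neither camera sees the window, so I placed it by fitting the reader's head, and no verdict came back.

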